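# Pop a watch-movement holder out of its spring ejector and trap it

### The arm

A 6-joint arm with a two-finger parallel gripper is mounted at the origin on the work surface. World frame = base frame: x ahead of the robot, y to its left, z up, the work surface at z = 0. Lengths are in m, angles in rad, forces in N, time in s.
With the tool pointing down it reaches from about 0.325 to 0.9 m from the base axis. Payload 6.1 kg.
Tool frame: the origin (TCP) lies on the mounting face of the last link; the fingertips stand 182 mm ahead of it and the grasp point (between the pads) lies 164 mm ahead of it (env.nose_length is the distance from the TCP to the fingertips, in m); z points along the fingers, y is the line along which they close (so a half turn about z gives the same grasp; the last joint's range is limited). The gripper opens to 87 mm and grips with 3 to 60 N. Pads are 19 mm wide; open, the fingers measure 117 mm over their backs; the gripper's body (75 mm by 190 mm) begins 51 mm behind the grasp point.
Start: joints at [1.204, 0.22, 1.526, -0, 1.395, -0.126], TCP at [0.149, 0.607, 0.405] pointing down, gripper open.
Joint ranges: [-2.98, 2.98], [-0.91, 2.08], [0.09, 2.57], [-1.24, 4.39], [0.2, 2.65], [-2.68, 2.68]. Speed limits (rad/s): [2.57, 2.57, 3.01, 3.14, 3.14, 3.14].

### API

Orientations are given as [roll, pitch, yaw] about the fixed x, y, z axes, in that order (R = Rz(yaw) Ry(pitch) Rx(roll)).
In Python, from bench import env gives the robot as it stands.
- The arm moves only by the shell command python3 -m pendant 'ROWS' [FORCE]. ROWS is JSON, a list of rows, each an object of numbers: "fingers": the finger opening in mm, from 0 to 87; "dx", "dy", "dz": the shift along the world's x, y, z in mm; "turn": the turn about the world's z in rad. A call has 1 to 10 rows; each row shifts and turns the commanded pose from where the row before left it; what a row does not reach is not made up. A row lasts 1/10 s, in which the tool goes at most 50 mm and 8.59 degrees, less where a joint would pass 70% of its speed; a pose out of reach is approached as far as the arm can. A call is refused whole if a number of a shift passes 50 or a number of a turn 0.15, either way. A call with a gripper value outside its range is refused whole. The fingers move at their own pace and stop on an object; FORCE is the grip in N (left out, the last holds). Time passes only in rows, so rows that do not move let the fingers close. It gives the time, the measured TCP pose, the force, the opening and the grip force at its end, in the units of the state.
- env.sense(): the state, without advancing time (a new reading comes with each control period).
- env.camera(name): name is "scene" or "top" or "wrist"; returns a dict with "img" (384x512x3 uint8, red, green, blue), "depth" (384x512 float32, m along the optical axis (not along the pixel's ray), 0 where there is no reading), "camera_matrix" (3x3 intrinsics, pixels), "position" and "rotation" of the camera in the world. Camera axes: x right, y up, looking along -z (the intrinsics and any distortion apply to the point x, -y, -z); pixel columns grow to the right and rows downward; lengths in m; the calibration is good to about 2 mm. A picture is of the moment at which its call begins.
- env.finish_job(): hands the job in; it is judged then, once.
Trained networks look in a picture, given as the dict that the camera call returned (one of the last four; its "shot" number tells which), for a name from the list of things; names that differ only in an ending like _2 or _b are one class to them, and where a whole thing is asked for, a point or a joint stands for the part that bears it (a point fixed in the world has none). Each returns a list of dicts, best first, with "p" (0 to 1); they miss things now and then, are a little off and sometimes report something else, mostly with a low value. They report only what shows in the picture. A call takes as long as a camera call. They do not tell look-alikes from the thing itself.
- env.masks_of(picture, label): "region" (384x512 bool, what is visible of it) and "pixel" ([row, column] in pixels, amid what is visible of it).
The state is a dict: "time": time; "joint_positions": joint angles; "qd": joint speeds; "tau": joint torques, N m; "ee_pos": TCP position; "ee_rot": TCP orientation; "contact_force": force on the tool from outside, world axes, zero at the start; "torque": the same for the moment, N m; "grip_width": finger opening in m; "grip_force": force on a finger pad.
Only numpy, scipy, OpenCV 4.12 (cv2) and the standard library are available. Lean on these libraries where they do the work, as an engineer would, in place of code of your own. Each camera call takes 0.05 s, during which the arm holds its last target. There are 200 camera calls.

### The job

Press down the red key of the ejector that contains the brass-coloured movement holder, so that its spring pops the holder forward along the lane, and with the other finger stop the holder in the lane before it slides off the open end. Finish holding: the key still pressed right down by one finger, and the holder standing upright in the lane, pressed by the spring against the other finger. Do not pinch or lift the holder, and leave the ejector with the blue holder and everything else on the bench alone.

Things in the scene. Friction and masses are not known exactly. Their poses are not given: they have to be found in the camera images.
- ejector: The ejector that contains the brass holder, fixed to the bench: aluminium base 200 x 114 mm. Origin on the bench below the point where the holder's front rests on the stop pin, on the lane's centre line; x points back along the lane to the grey spring housing (x = 47 to 135 mm, 54 mm wide, top 69 mm above the bench), y from the lane towards the key, z up. The holder pops towards -x.
- ejector_lane (a point): Point on that ejector's lane floor, 30 mm above the bench, straight above the ejector's origin; same axes. The lane is flat, 44 mm wide between walls 5 mm thick and 6 mm high, open at its end x = -65 mm. Before popping the holder's centre is at x = +20 mm. Trap it with the finger's face that meets it at x = -10 to -45 mm, tip under 45 mm above the bench.
- ejector_keytop (a point): Centre of the top face of that ejector's red key, a flat cap 64 mm long (along the lane, x = -62 to +2 mm of the ejector) and 30 mm wide, 62 mm to the side (+y) of the lane's centre line. Its top is 50 mm above the bench when up, 38 mm when fully pressed; the point moves down with it.
- ejector_key (a joint): Travel of that red key in m: 0 up, 0.012 fully down on a hard stop. Sprung: 2 N to start, 5 N at the bottom, plus up to 5 N of friction. A stop pin (x = -5 to 0 mm in the lane, rising 9 mm from its floor) sinks with it and lets the holder go at about 0.009. If the key is let up, the pin rises under the popped holder.
- ejector_pusher (a joint): Travel (m, 0 as at the start, up to 0.088) of that ejector's sprung pusher, a steel plate 34 mm wide and 16 mm high behind the holder. It pushes with 4.4 N at the start, 3.6 N after 40 mm, damped: a freed holder starts at once, moves at some 40 to 90 mm/s and tips off the open end after 1 to 2 seconds.
- brass_holder_mid (a point): Centre (half-way up) of the brass-coloured movement holder: an upright round puck 40 mm in diameter and 24 mm high, 110 g (varies by a third), loose, with a steel watch movement on its top. It starts on the lane floor, its top 54 mm above the bench.
- brass_holder: The same brass-coloured holder; origin at the centre of its underside, z up.
- spare_ejector: A second ejector just like the first, with a blue holder in it; to be left alone. Same origin and axes as ejector. The two ejectors change places.
- spare_ejector_key (a joint): Travel of the second ejector's red key, 0 up; not to be pressed.
- blue_holder: The blue movement holder in the second ejector, same size as the brass one; to be left alone.
- parts_dish: White round parts dish, 110 mm across, 22 mm high, loose; bystander. Origin at the centre of its underside.
- loupe: Black eye loupe, 38 mm across, 34 mm high, loose; bystander. Origin at the centre of its underside.
- tin: Small aluminium tin, 40 mm across, 28 mm high, loose; bystander. Origin at the centre of its underside.
- dust_cover: Clear dust cover with a white knob, 150 mm across, 120 mm high, loose; bystander. Origin at the centre of its underside.
- jar: Green glass jar with a green cap, 80 mm across, 60 mm high, loose; bystander. Origin at the centre of its underside.
- screwdriver: Small green-handled screwdriver, 120 mm long, lying on the bench; bystander. Origin at its underside.
There are look-alikes about, which are no part of the job. Leave any green look-alike of the ejector alone.

How it is judged:
On the way, in this order (a step that is already met when the one before it is completed fails the run):
1. the red key of the brass holder's ejector is pressed more than half way (value of joint ejector_key above 0.006 m).
2. the brass holder has popped 8 to 50 mm out and is stopped upright in the lane by a finger while the key is held down (value of joint ejector_key above 0.008 m and x of brass_holder_mid in the frame of ejector_lane between -0.03 and 0.012 m and z of brass_holder_mid in the frame of ejector_lane between 0.008 and 0.016 m and angle between brass_holder_mid's own z axis and vertical below 0.2 rad and contact force between the fingers and brass_holder above 0.4 N), for 0.4 s.
At the end, for the whole second after the job is handed in: The key is held at least 8 mm down; the brass holder has popped 8 to 50 mm along the lane from its start, stands on the lane floor (within 4 mm), upright within 0.2 rad, at rest (below 10 mm/s), and presses on a finger with more than 0.4 N (all of step 2 and linear speed of brass_holder below 0.01 m/s); the arm keeps its last pose, push and grip.
It fails at once if the brass holder is lifted more than 10 mm off the lane floor (z of brass_holder_mid in the frame of ejector_lane above 0.022 m).
It fails at once if the brass holder slides off the lane (z of brass_holder_mid in the frame of ejector_lane below 0 m).
It fails at once if the brass holder is toppled (angle between brass_holder_mid's own z axis and vertical above 0.5 rad).
It fails at once if the other ejector is operated or its blue holder is moved more than 6 mm (value of joint spare_ejector_key above 0.005 m or distance of blue_holder from where it was at the start of the episode above 0.006 m).
It fails at once if a bystander is moved more than 20 mm (distance of any of parts_dish, loupe, tin, dust_cover, jar, screwdriver from where it was at the start of the episode above 0.02 m).
It also fails if it takes over 29 s, if anything falls off the work surface, if the arm or the gripper's body presses on something with over 40 N, if the wrist force passes 120 N, or if a joint passes its speed limit or range.

## Working session

There is one attempt and no reset: what is moved stays moved. The work goes in short steps, Python scripts to look and compute and a shell command to move; the robot and the scene stay as the last step left them, time stands still between calls to the robot, and variables do not carry over. Pictures are saved under pics/ and viewed, at most 10 in all, crops included, and the job is handed in when it is done.

```bash
mkdir -p pics; ls; cat > h.py <<'E'
import numpy as np, cv2
from bench import env
def pts(c):
    K=np.array(c["camera_matrix"]); d=c["depth"]; v,u=np.mgrid[:384,:512]
    p=np.stack([(u-K[0,2])/K[0,0]*d,-(v-K[1,2])/K[1,1]*d,-d],-1)
    return p@np.array(c["rotation"]).T+np.array(c["position"])
E
python3 - <<'E'
from h import *
ims=[]
for n in("top","scene"):
    c=env.camera(n); P=pts(c); ims.append(c["img"]); ok=c["depth"]>0
    print(n,c["position"],[k for k in c])
    for l in("brass_holder","ejector_key","ejector","blue_holder","spare_ejector_key"):
        for m in env.masks_of(c,l)[:4]:
            r=m["region"]&ok; print(l,round(m["p"],2),m["pixel"],r.sum(),np.median(P[r],0).round(4) if r.any() else None)
    cv2.imwrite(f"pics/{n}1.png",cv2.resize(c["img"][:,:,::-1],(800,600)))
print(env.sense())
E
```

```text
picsTraceback (most recent call last):
  File "<stdin>", line 4, in <module>
  File "h.py", line 6, in pts
    return p@np.array(c["rotation"]).T+np.array(c["position"])
           ~~~~~~~~~~~~~~~~~~~~~~~~~~~^~~~~~~~~~~~~~~~~~~~~~~~
ValueError: operands could not be broadcast together with shapes (384,512) (3,)
```

```bash
cat > h.py <<'E'
import numpy as np, cv2
from scipy.spatial.transform import Rotation as Ro
from bench import env
def pts(c):
    K=np.array(c["camera_matrix"]); d=c["depth"]; v,u=np.mgrid[:384,:512]
    p=np.stack([(u-K[0,2])/K[0,0]*d,-(v-K[1,2])/K[1,1]*d,-d],-1)
    return p@Ro.from_euler("xyz",c["rotation"]).as_matrix().T+np.array(c["position"])
E
python3 - <<'E'
from h import *
for n in("top","scene"):
    c=env.camera(n); P=pts(c); ok=c["depth"]>0
    print(n,c["position"],c["rotation"],[k for k in c])
    for l in("brass_holder","ejector_key","ejector","blue_holder","spare_ejector_key"):
        for m in env.masks_of(c,l)[:4]:
            r=m["region"]&ok; print(l,round(m["p"],2),m["pixel"],r.sum(),np.median(P[r],0).round(4) if r.any() else None)
    cv2.imwrite(f"pics/{n}1.png",cv2.resize(c["img"][:,:,::-1],(800,600)))
print(env.sense())
E
```

```text
top [2.12052001e-01 6.91996163e-04 1.38982341e+00] [ 0.19805175  0.01346036 -1.58382343] ['img', 'depth', 'camera_matrix', 'position', 'rotation', 'shot']
brass_holder 0.52 [160.1, 193.9] 126 [0.6036 0.1867 0.054 ]
ejector_key 0.7 [166.4, 169.7] 178 [0.5728 0.2607 0.0494]
ejector 0.84 [149.6, 188.4] 2154 [0.6303 0.2117 0.0301]
ejector 0.78 [287.7, 134.3] 2764 [0.2168 0.3639 0.0305]
blue_holder 0.69 [171.1, 308.8] 132 [ 0.5564 -0.1579  0.0543]
spare_ejector_key 0.68 [184.5, 284.0] 249 [ 0.5266 -0.0895  0.0489]
spare_ejector_key 0.35 [152.2, 185.6] 2139 [0.6294 0.2118 0.0302]
scene [ 0.95764412 -0.50983778  0.9413378 ] [0.66090981 0.00187173 0.72184131] ['img', 'depth', 'camera_matrix', 'position', 'rotation', 'shot']
brass_holder 0.57 [175.6, 321.3] 116 [0.6107 0.18   0.0534]
ejector_key 0.74 [162.6, 326.5] 152 [0.5784 0.2572 0.0494]
ejector_key 0.67 [91.3, 267.2] 102 [0.1688 0.4137 0.0496]
ejector 0.7 [182.8, 330.4] 1767 [0.6478 0.1836 0.0309]
ejector 0.63 [107.0, 265.7] 1069 [0.2437 0.3382 0.0319]
blue_holder 0.47 [184.5, 331.9] 1637 [0.6488 0.181  0.0316]
blue_holder 0.43 [235.1, 239.4] 150 [ 0.5636 -0.1615  0.0545]
spare_ejector_key 0.47 [215.2, 247.3] 197 [ 0.5249 -0.0888  0.0495]
{'time': 0.65, 'joint_positions': array([ 1.20389384e+00,  2.20353521e-01,  1.52651748e+00,  4.72937528e-06,
        1.39472859e+00, -1.26106125e-01]), 'qd': array([ 5.22386037e-04, -7.55841269e-04,  2.09710586e-04,  9.62243166e-04,
       -1.33659197e-03, -2.47339911e-05]), 'tau': array([-3.49689863e-04, -4.94325399e+01, -3.87562466e+01,  7.00566452e-02,
        4.67792689e-02, -1.33546567e-05]), 'ee_pos': array([0.14904693, 0.60694702, 0.4047572 ]), 'ee_rot': array([-3.14158636e+00, -5.49128725e-06,  2.90079546e+00]), 'contact_force': array([-0.06385238,  0.321602  ,  0.35839943]), 'torque': array([-0.004832  , -0.02751044, -0.03853026]), 'grip_force': 0.0, 'grip_width': 0.08698870580316748}
```

View pics/top1.png

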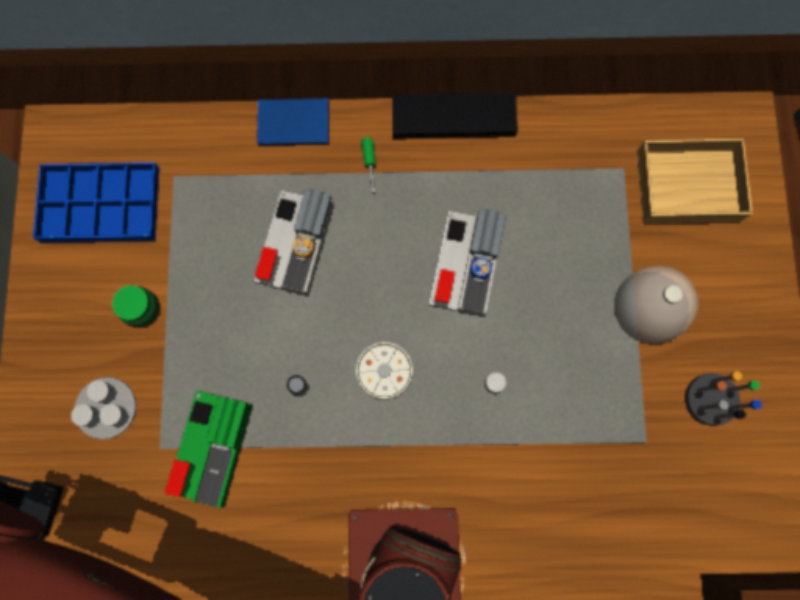

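View pics/scene1.png

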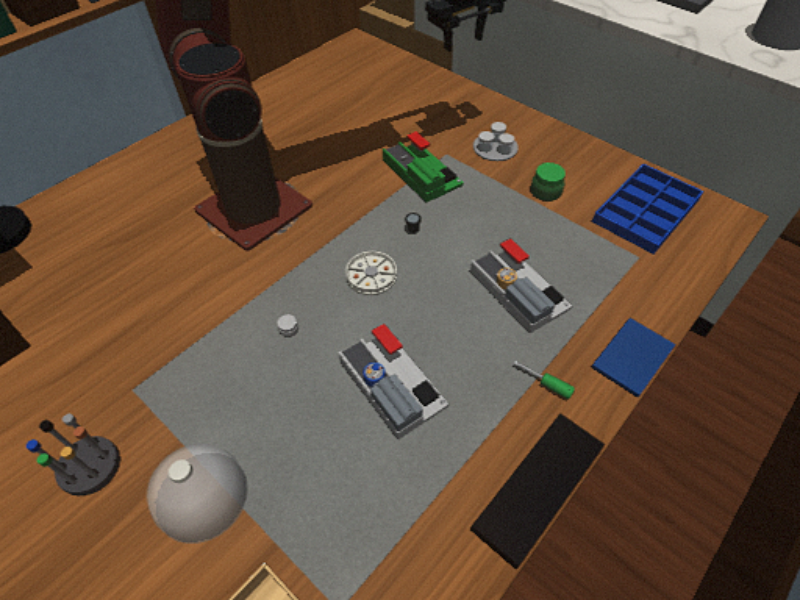

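```bash
python3 -m pendant '[{"dx":34,"dy":-31,"turn":-0.05},{"dx":34,"dy":-31},{"dx":34,"dy":-31},{"dx":34,"dy":-31},{"dx":34,"dy":-31},{"dx":34,"dy":-31},{"dx":34,"dy":-31},{"dx":34,"dy":-31},{"dx":34,"dy":-31},{"dx":34,"dy":-31}]' && python3 -m pendant '[{"dx":34,"dy":-31,"fingers":47},{"dx":34,"dy":-31},{},{},{},{}]'
python3 - <<'E'
from h import *
c=env.camera("wrist"); P=pts(c); ok=c["depth"]>0
print(c["position"],c["rotation"])
np.savez("w1.npz",P=P,img=c["img"],ok=ok)
for l in("brass_holder","ejector_key","ejector"):
    for m in env.masks_of(c,l)[:3]:
        r=m["region"]&ok; print(l,round(m["p"],2),m["pixel"],r.sum(),np.median(P[r],0).round(4) if r.any() else None)
cv2.imwrite("pics/w1.png",cv2.resize(c["img"][:,:,::-1],(800,600)))
E
```

```text
[0.08027599 0.62420778 0.3839705 ] [-2.63769162e-01  8.46982823e-04  1.33013098e+00]
ejector_key 0.82 [210.7, 117.6] 991 [0.1573 0.4243 0.0498]
ejector 0.76 [203.2, 109.4] 3923 [0.1455 0.4141 0.0301]schema error: expected keys fingers, dx, dy, dz, turn
```

View pics/w1.png

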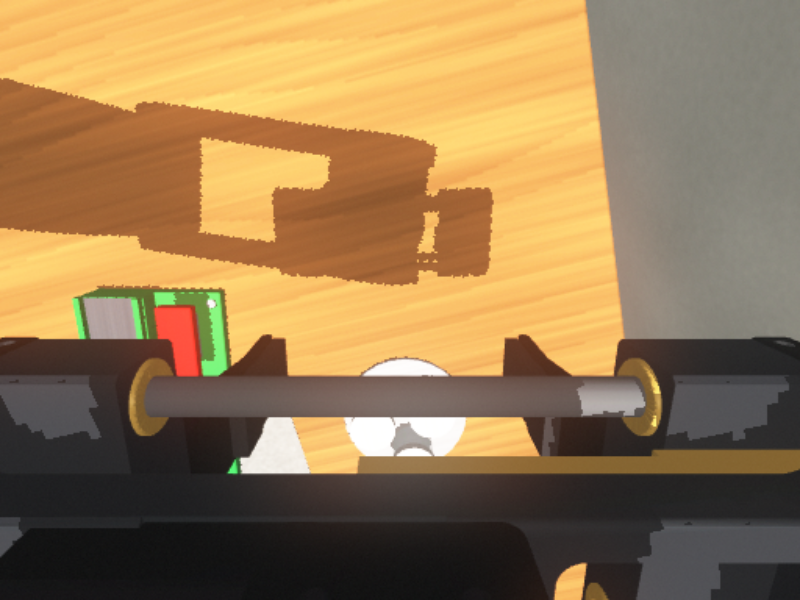

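The picture shows the start pose (the rejected call moved nothing): green decoy at (150,330), gripper filling the lower half. Rows need all keys.

```bash
python3 -m pendant '[{"dx":36,"dy":-30,"dz":0,"turn":-0.05,"fingers":47},{"dx":36,"dy":-30,"dz":0,"turn":0,"fingers":47},{"dx":36,"dy":-30,"dz":0,"turn":0,"fingers":47},{"dx":36,"dy":-30,"dz":0,"turn":0,"fingers":47},{"dx":36,"dy":-30,"dz":0,"turn":0,"fingers":47},{"dx":36,"dy":-30,"dz":0,"turn":0,"fingers":47},{"dx":36,"dy":-30,"dz":0,"turn":0,"fingers":47},{"dx":36,"dy":-30,"dz":0,"turn":0,"fingers":47},{"dx":36,"dy":-30,"dz":0,"turn":0,"fingers":47},{"dx":36,"dy":-30,"dz":0,"turn":0,"fingers":47}]' && python3 -m pendant '[{"dx":36,"dy":-30,"dz":0,"turn":0,"fingers":47},{"dx":36,"dy":-30,"dz":0,"turn":0,"fingers":47},{"dx":36,"dy":-30,"dz":0,"turn":0,"fingers":47},{"dx":0,"dy":0,"dz":0,"turn":0,"fingers":47},{"dx":0,"dy":0,"dz":0,"turn":0,"fingers":47}]'
cat > look.py <<'E'
from h import *
import sys
n=sys.argv[1]
c=env.camera("wrist"); P=pts(c); ok=c["depth"]>0
print(c["position"],c["rotation"])
M={}
for l in("brass_holder","ejector_key","ejector"):
    for m in env.masks_of(c,l)[:3]:
        r=m["region"]&ok; M.setdefault(l,r); print(l,round(m["p"],2),m["pixel"],r.sum(),np.median(P[r],0).round(4) if r.any() else None)
np.savez(n+".npz",P=P,img=c["img"],ok=ok,**M)
cv2.imwrite(f"pics/{n}.png",cv2.resize(c["img"][:,:,::-1],(800,600)))
E
python3 look.py w2
```

```text
time: 1.85
ee_pos: [0.5103, 0.3055, 0.405]
ee_rot: [3.141, 0.0, 2.851]
contact_force: [0.1, 0.4, 0.9]
grip_width: 0.0471
grip_force: 0.0
time: 2.35
ee_pos: [0.6177, 0.2159, 0.4042]
ee_rot: [-3.141, -0.001, 2.848]
contact_force: [-0.1, 0.6, -0.6]
grip_width: 0.0472
grip_force: 0.0
[0.54985723 0.23672901 0.38346476] [-2.62809298e-01  1.01845885e-03  1.27773285e+00]
brass_holder 0.78 [170.7, 228.1] 856 [0.6067 0.1909 0.0538]
brass_holder 0.18 [13.4, 468.4] 2279 [0.5201 0.495  0.0341]
ejector_key 0.58 [130.0, 277.4] 1502 [0.5761 0.2615 0.0491]
ejector 0.59 [163.3, 256.6] 11102 [0.6176 0.2186 0.0297]
ejector 0.16 [188.3, 25.7] 4062 [ 0.5555 -0.0838  0.0117]
```

View pics/w2.png

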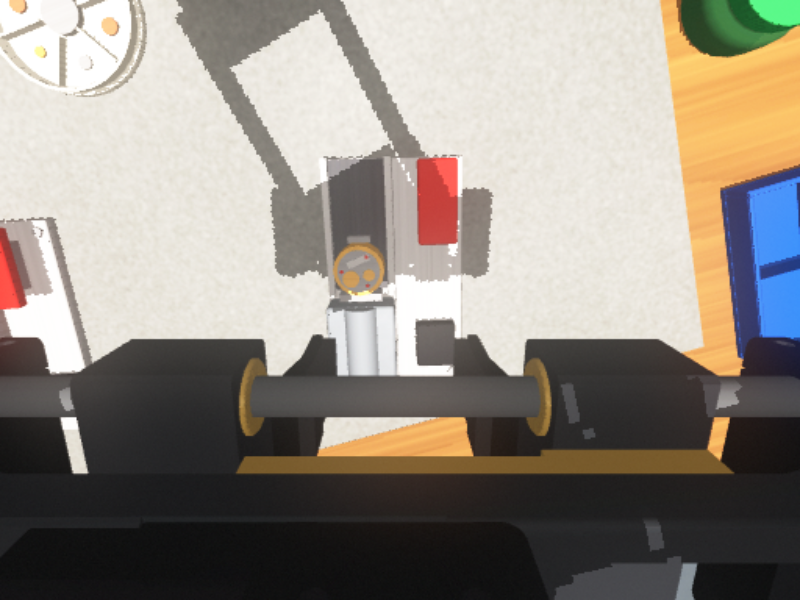

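The ejector is clear: holder at (358,270), red key (437,200), stop pin (358,240), lane pointing up the image. Now I'll fit the pose.

```bash
python3 - <<'E'
from h import *
d=np.load("w2.npz");P=d["P"]
for l,z0,z1 in(("ejector_key",.045,.054),("brass_holder",.050,.058)):
    r=d[l]&(P[...,2]>z0)&(P[...,2]<z1)
    r=cv2.morphologyEx(r.astype(np.uint8),cv2.MORPH_OPEN,np.ones((3,3)))>0
    q=(P[r][:,:2]*1000).astype(np.float32)
    print(l,len(q),cv2.minAreaRect(q),cv2.minEnclosingCircle(q),q.mean(0),np.median(P[r][:,2]))
b=cv2.minAreaRect((P[d["ejector"]&(P[...,2]<.034)&(P[...,2]>.005)][:,:2]*1000).astype(np.float32)); print(b)
E
```

```text
ejector_key 1410 ((576.1232299804688, 261.76641845703125), (29.452011108398438, 64.24456024169922), 75.2493667602539) ((575.8342895507812, 261.7122497558594), 33.83628463745117) [575.10596 262.12564] 0.04915776765679547
brass_holder 799 ((607.9476318359375, 189.8312530517578), (37.56471633911133, 38.61809158325195), 72.94334411621094) ((607.9660034179688, 189.3871307373047), 19.626277923583984) [607.6229 189.8804] 0.05392070797402576
((628.0213012695312, 214.2954864501953), (113.23190307617188, 195.23233032226562), 74.30313873291016)
```

```bash
python3 -m pendant '[{"dx":-27,"dy":9,"dz":0,"turn":0.031,"fingers":47},{"dx":-27,"dy":9,"dz":0,"turn":0,"fingers":47},{"dx":0,"dy":0,"dz":-40,"turn":0,"fingers":47},{"dx":0,"dy":0,"dz":-40,"turn":0,"fingers":47},{"dx":0,"dy":0,"dz":-40,"turn":0,"fingers":47},{"dx":0,"dy":0,"dz":-36,"turn":0,"fingers":47},{"dx":0,"dy":0,"dz":0,"turn":0,"fingers":47},{"dx":0,"dy":0,"dz":0,"turn":0,"fingers":47},{"dx":0,"dy":0,"dz":0,"turn":0,"fingers":47}]'
python3 look.py w3
python3 - <<'E'
from h import *
c=env.camera("scene");i=c["img"][110:230,260:400,::-1];cv2.imwrite("pics/s3.png",cv2.resize(i,(700,600),interpolation=cv2.INTER_CUBIC))
E
```

```text
time: 3.45
ee_pos: [0.564, 0.2358, 0.2517]
ee_rot: [3.139, 0.004, 2.883]
contact_force: [-0.3, -0.7, 0.8]
grip_width: 0.047
grip_force: 0.0
[0.49562507 0.25428733 0.23065489] [-0.26758043 -0.00134364  1.31193866]
brass_holder 0.84 [279.8, 218.9] 694 [0.6035 0.2019 0.0537]
ejector_key 0.58 [203.2, 288.8] 2190 [0.5605 0.263  0.0491]
ejector 0.63 [199.1, 250.4] 11613 [0.5565 0.2303 0.0295]
```

View pics/w3.png

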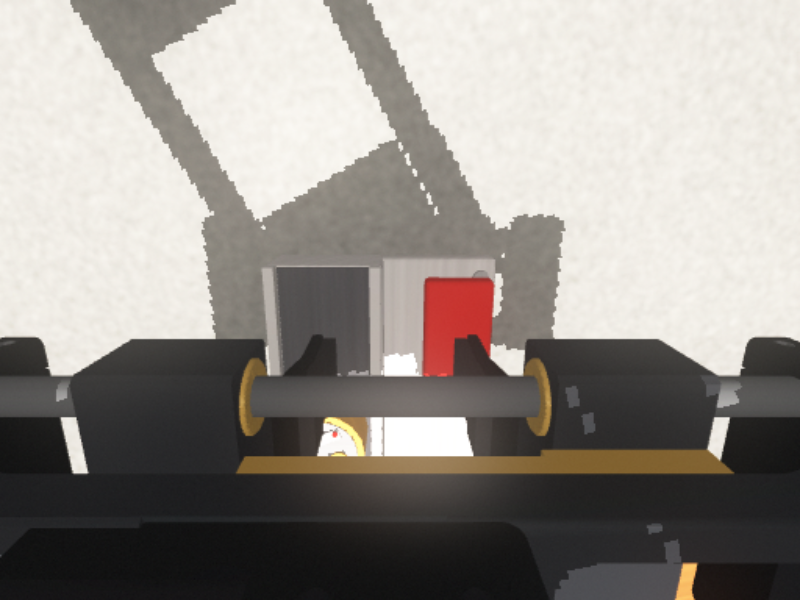

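View pics/s3.png

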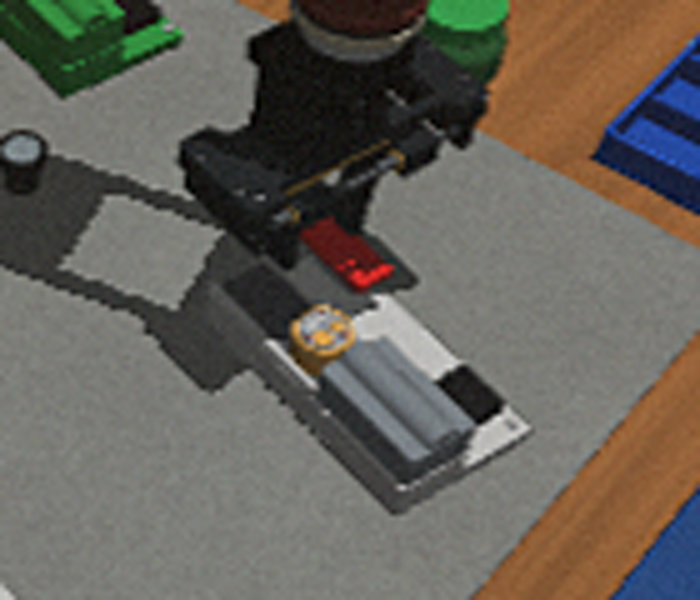

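Wrist view: left finger over the lane (~327,345; lane centre ~322), right finger over the key (~465,345; key centre ~458). Well aligned, holder front ahead of the finger; I'll trim 2 mm and lower.

```bash
python3 -m pendant '[{"dx":0,"dy":-2,"dz":-10,"turn":0,"fingers":47},{"dx":0,"dy":0,"dz":-8,"turn":0,"fingers":47},{"dx":0,"dy":0,"dz":-4,"turn":0,"fingers":47},{"dx":0,"dy":0,"dz":-2,"turn":0,"fingers":47},{"dx":0,"dy":0,"dz":0,"turn":0,"fingers":47},{"dx":0,"dy":0,"dz":0,"turn":0,"fingers":47}]'
```

```text
time: 4.3
ee_pos: [0.5631, 0.2329, 0.2246]
ee_rot: [-3.141, -0.0, 2.882]
contact_force: [0.9, -0.7, 1.9]
grip_width: 0.0473
grip_force: 0.8
```

```bash
python3 -m pendant '[{"dx":0,"dy":0,"dz":-2,"turn":0,"fingers":47},{"dx":0,"dy":0,"dz":-2,"turn":0,"fingers":47},{"dx":0,"dy":0,"dz":0,"turn":0,"fingers":47},{"dx":0,"dy":0,"dz":0,"turn":0,"fingers":47},{"dx":0,"dy":0,"dz":0,"turn":0,"fingers":47}]'
python3 look.py w4
python3 - <<'E'
from h import *
d=np.load("w4.npz");P=d["P"];r=d["ejector_key"]&(P[...,2]<.06)&(P[...,2]>.033)
print(np.percentile(P[r][:,2],[10,25,50,75,90]))
c=env.camera("scene");P=pts(c);i=c["img"][110:230,260:400,::-1];cv2.imwrite("pics/s4.png",cv2.resize(i,(700,600),interpolation=cv2.INTER_CUBIC))
for m in env.masks_of(c,"brass_holder")[:1]: r=m["region"];print(m["p"],np.median(P[r],0))
E
```

```text
time: 4.8
ee_pos: [0.563, 0.233, 0.2208]
ee_rot: [-3.142, -0.0, 2.882]
contact_force: [-0.6, -2.5, 4.1]
grip_width: 0.0471
grip_force: 3.8
[0.49454809 0.25153068 0.20001581] [-2.63541069e-01  8.97036317e-04  1.31087264e+00]
brass_holder 0.87 [281.1, 222.8] 743 [0.5827 0.2088 0.0537]
ejector_key 0.9 [209.9, 299.5] 2347 [0.558  0.2648 0.0373]
ejector 0.65 [202.0, 251.8] 11363 [0.5501 0.2317 0.0295]
[0.03631717 0.03691721 0.03738192 0.03784284 0.03820998]
0.69 [0.58710093 0.18788123 0.05347013]
```

View pics/s4.png

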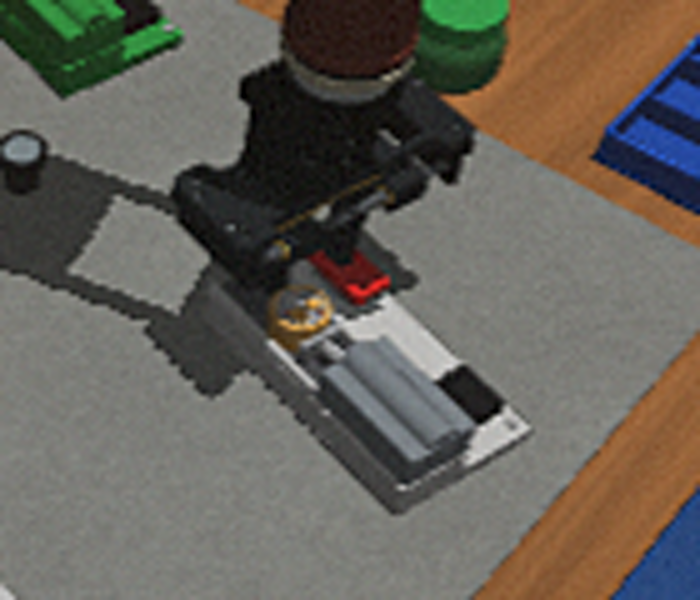

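The holder has popped and sits upright against the lane finger at (300,315), and the key is about 11.8 mm down. I'll add a slight press, dwell and check it's stationary.

```bash
python3 -m pendant '[{"dx":0,"dy":0,"dz":-1,"turn":0,"fingers":47},{"dx":0,"dy":0,"dz":0,"turn":0,"fingers":47},{"dx":0,"dy":0,"dz":0,"turn":0,"fingers":47},{"dx":0,"dy":0,"dz":0,"turn":0,"fingers":47},{"dx":0,"dy":0,"dz":0,"turn":0,"fingers":47},{"dx":0,"dy":0,"dz":0,"turn":0,"fingers":47},{"dx":0,"dy":0,"dz":0,"turn":0,"fingers":47},{"dx":0,"dy":0,"dz":0,"turn":0,"fingers":47},{"dx":0,"dy":0,"dz":0,"turn":0,"fingers":47}]'
python3 look.py w5
python3 - <<'E'
from h import *
for k in range(2):
    c=env.camera("scene");P=pts(c)
    for m in env.masks_of(c,"brass_holder")[:1]: r=m["region"];print(m["p"],np.median(P[r],0))
print(env.sense()["contact_force"])
E
```

```text
time: 6.0
ee_pos: [0.563, 0.233, 0.2204]
ee_rot: [-3.142, -0.0, 2.882]
contact_force: [-2.7, -1.9, 9.9]
grip_width: 0.047
grip_force: 6.5
[0.49458385 0.25156461 0.19964784] [-2.63552772e-01  9.30327357e-04  1.31108723e+00]
brass_holder 0.85 [281.2, 221.6] 739 [0.5823 0.2088 0.0537]
ejector_key 0.69 [210.1, 297.1] 2306 [0.5578 0.2644 0.0371]
ejector 0.88 [204.3, 254.2] 11685 [0.5503 0.232  0.0295]
0.52 [0.58791712 0.18770369 0.05368978]
0.57 [0.5869327  0.18799365 0.05390346]
[-1.95123855 -2.45913195  9.62987578]
```

```bash
python3 -c "
from bench import env
print(env.finish_job())"
```

```text
the job is handed in; nothing more can be done
None
```

I handed the job in at about 6 s. One finger was holding the key about 12 mm down, and the brass holder had popped about 24 mm and was upright and still against the other finger; the hand-in returned no verdict.

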